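# Strip the saw's length-stop bar

### The job

Strip the saw's horizontal length-stop bar into the empty, undivided steel tray. First slide the square stop collar off the bar's free end and set it down in the tray, leaving the round spacer on the bar; then slide that spacer off the same end and set it down in the tray too. Let neither drop into the tray from high up.

Things in the scene. Friction and masses are not known exactly. Their poses are not given: they have to be found in the camera images.
- stop_stand: Fixed grey stand, base plate 250 (x) x 90 x 12 mm, with a level round steel bar. Origin on the table under the plate's centre. A post (x = 85 to 120 mm, 60 wide, 140 high) carries the bar: 14 mm diameter, axis along the stand's x, y = 0, 110 mm up, plain free end at x = -100 mm, roughly towards the robot. Spacers lying on the table or on an upright spindle are not part of this.
- stop_collar: Steel block hanging loose on the bar near the free end, before the spacer: 26 mm along the bar (its x), 46 mm wide (y, flat sides), 56 mm tall (z), 0.25 kg, with a 10 mm screw head on top. Origin: the block's middle. A 30 mm hole along x lies 4 mm above the origin. Hanging, the origin is 12 mm below the bar's axis; lift 8 mm to centre the hole on the bar. It slides freely.
- spacer: Round aluminium ring hanging loose on the bar between collar and post: outer diameter 62 mm, bore 36 mm, 26 mm long, 0.12 kg. Origin at the ring's centre, x along the bore (the bar). Hanging, its origin is 11 mm below the bar's axis; lift 11 mm to centre it on the bar. It slides freely and may turn about its bore.
- tray: Fixed, empty, undivided shallow steel tray, open at the top: 200 (x) x 180 (y) x 35 mm high, walls and floor 5 mm thick. Origin at the centre of its underside on the table, x along its long side. A grey plastic box with compartments elsewhere is not it.
Things that resemble listed ones, but are neither listed nor needed, are in the scene too. Leave any orange or red look-alike of the spacer alone.

How it is judged:
On the way:
1. the stop collar is down in the tray, at rest, while the spacer is still on the bar (x of stop_collar in the frame of tray between -0.1 and 0.1 m and y of stop_collar in the frame of tray between -0.09 and 0.09 m and z of stop_collar in the frame of tray between 0 and 0.07 m and x of spacer in the frame of stop_stand above -0.1 m and y of spacer in the frame of stop_stand between -0.03 and 0.03 m and z of spacer in the frame of stop_stand between 0.07 and 0.13 m and linear speed of stop_collar below 0.03 m/s), for 0.2 s.
At the end, for the whole second after the job is handed in: The stop collar and the spacer both lie in the steel tray: the centre of each within the tray's outline (100 mm either way along its x, 90 mm along its y) and less than 70 mm above the table, both at rest (slower than 30 mm/s). They may lie, stand or lean in any attitude (x of stop_collar in the frame of tray between -0.1 and 0.1 m and y of stop_collar in the frame of tray between -0.09 and 0.09 m and z of stop_collar in the frame of tray between 0 and 0.07 m and x of spacer in the frame of tray between -0.1 and 0.1 m and y of spacer in the frame of tray between -0.09 and 0.09 m and z of spacer in the frame of tray between 0 and 0.07 m and linear speed of each of stop_collar, spacer below 0.03 m/s); the robot touches nothing.
It fails at once if the stop collar falls into the tray from high up (faster than 1 m/s low over the tray, a fall of some 50 mm) (horizontal distance between stop_collar and tray below 0.12 m and z of stop_collar in the frame of tray below 0.07 m and linear speed of stop_collar above 1 m/s).
It fails at once if the spacer falls into the tray from high up (faster than 1 m/s low over the tray, a fall of some 50 mm) (horizontal distance between spacer and tray below 0.12 m and z of spacer in the frame of tray below 0.07 m and linear speed of spacer above 1 m/s).
It also fails if it takes over 61 s, if anything falls off the work surface, if the arm or the gripper's body presses on something with over 40 N, if the wrist force passes 120 N, or if a joint passes its speed limit or range.

### The arm

A 6-joint arm with a two-finger parallel gripper is mounted at the origin on the work surface. World frame = base frame: x ahead of the robot, y to its left, z up, the work surface at z = 0. Lengths are in m, angles in rad, forces in N, time in s.
With the tool pointing down it reaches from about 0.35 to 0.875 m from the base axis. Payload 4.2 kg.
Tool frame: the origin (TCP) lies midway between the tips of the shut fingers; the grasp point (between the pads) lies bot.hold_point_z behind it (bot.hold_point_z is the distance from the TCP to the grasp point, in m); x points along the fingers, z is the direction in which the jaws open and shut, and the axes are right-handed (so a half turn about x gives the same grasp; the last joint's range is limited). The gripper opens to 87 mm and grips with 3 to 60 N. Pads are 19 mm wide; open, the fingers measure 117 mm over their backs; the gripper's body (75 mm by 190 mm) begins 51 mm behind the grasp point.
Start: joints at [-1.073, 0.385, 0.008, 0, -1.194, -0.259], TCP at [0.148, -0.607, 0.223] pointing down, gripper open.
Joint ranges: [-3.14, 3.14], [-1.21, 2.06], [-1.07, 1.41], [-3.16, 2.05], [-2.99, -0.16], [-3.1, 3.1]. Speed limits (rad/s): [2.79, 2.79, 3.14, 3.14, 3.14, 3.14].

### API

Orientations are given as a rotation vector (axis times angle).
In Python, from cell import bot gives the robot as it stands. The module is installed in compiled form; this text tells all that it offers.
- The arm moves only by the tool carry_out, never from a script. Its arguments are lists of equal length, an entry for each row: "delta_pos": the shift along the tool's x, y, z in mm, a list of three; "rot": the turn, a rotation vector about the tool's x, y, z in degrees, a list of three. A call has 1 to 8 rows; each row shifts and turns the commanded pose from where the row before left it, along the tool's axes as they then stand; what a row does not reach is not made up. A row lasts 1/12 s, in which the tool goes at most 41.7 mm and 7.16 degrees, less where a joint would pass 70% of its speed; a pose out of reach is approached as far as the arm can. A call with a gripper value outside its range is refused whole. "gripper" is the closure, from -1 (fully open) to 1 (shut), so that 0 is half open, set as the call begins (left out, the last holds). The fingers move at their own pace and stop on an object; "newtons" is the grip in N (left out, the last holds). Time passes only in rows, so rows that do not move let the fingers close. It gives the time, the measured TCP pose, the force and the opening at its end, in the units of the state.
- bot.get_state(): the state, without advancing time (a new reading comes with each control period).
- bot.get_image(name): name is "side" or "top"; returns a dict with "image" (420x560x3 uint8, blue, green, red), "camera_matrix" (3x3 intrinsics, pixels), "rvec" (rotation vector, rad) and "tvec" (3), from world to camera coordinates, as OpenCV has them. Camera axes: x right, y down, z forward; pixel columns grow to the right and rows downward; lengths in m; the calibration is good to about 2 mm. A picture is of the moment at which its call begins. There is no depth.
- bot.sign_off(): hands the job in, once; it reports no verdict.
Trained networks look in a picture, given as the dict that the camera call returned (one of the last four; its "shot" number tells which), for a name from the list of things; names that differ only in an ending like _2 or _b are one class to them, and where a whole thing is asked for, a point or a joint stands for the part that bears it (a point fixed in the world has none). Each returns a list of dicts, best first, with "confidence" (0 to 1); they miss things now and then, are a little off and sometimes report something else, mostly with a low value. They report only what shows in the picture. A call takes as long as a camera call. They do not tell look-alikes from the thing itself.
- bot.search_frame(picture, thing): "location" ([x, y, z] in m, in the coordinates of the camera as it stood for that picture, good to about 4 mm: the middle of the surface that is visible of it).
The state is a dict: "time": time; "qpos": joint angles; "qvel": joint speeds; "joint_torque": joint torques, N m; "eef_pos": TCP position; "ee_rot": TCP orientation; "wrist_force": force on the tool from outside, world axes, zero at the start; "ft_torque": the same for the moment, N m; "gripper_width": finger opening in m.
Only numpy, scipy, OpenCV 4.12 (cv2) and the standard library are available. Lean on these libraries where they do the work, as an engineer would, in place of code of your own. Each camera call takes 0.05 s, during which the arm holds its last target.

## Working session

There is one attempt and no reset: what is moved stays moved. The work goes in short steps, Python scripts to look and compute and a tool call to move; the robot and the scene stay as the last step left them, time stands still between calls to the robot, and variables do not carry over. Pictures are saved under pics/ and viewed, and the job is handed in when it is done.

Besides the shell and the picture viewer there is one more tool, called after "Emit:" in YAML: its name, and indented under it one key for each argument. carry_out: Moves the arm, as the interface text tells. Its arguments: {"type":"object","properties":{"delta_pos":{"type":"array"},"rot":{"type":"array"},"gripper":{"type":"number"},"newtons":{"type":"number"}},"required":["delta_pos","rot"]}

```bash
mkdir -p pics; cat > h.py <<'E'
from cell import bot
import numpy as np, cv2
def c2w(p,pt):
    R,_=cv2.Rodrigues(np.array(p["rvec"],float)); return R.T@(np.array(pt,float)-np.array(p["tvec"],float).ravel())
def w2p(p,pts):
    q,_=cv2.projectPoints(np.array(pts,float).reshape(-1,3),np.array(p["rvec"],float),np.array(p["tvec"],float),np.array(p["camera_matrix"],float),None); return q.reshape(-1,2)
def ray(p,uv,z):
    R,_=cv2.Rodrigues(np.array(p["rvec"],float)); t=np.array(p["tvec"],float).ravel()
    d=R.T@np.linalg.inv(np.array(p["camera_matrix"],float))@np.array([uv[0],uv[1],1.]); c=-R.T@t
    return c+d*(z-c[2])/d[2]
E
python3 - <<'E'
from h import *
for n in("side","top"):
    p=bot.get_image(n); cv2.imwrite(f"pics/{n}0.png",p["image"])
    print(n,"cam",c2w(p,[0,0,0]).round(3),np.array(p["camera_matrix"]).round(0).tolist())
    for th in("stop_stand","stop_collar","spacer","tray"):
        for r in bot.search_frame(p,th):
            w=c2w(p,r["location"]);print(th,round(r["confidence"],2),w.round(3),w2p(p,w).round(0))
s=bot.get_state();print(s)
print(bot.hold_point_z)
E
```

```text
side cam [-0.044  0.635  0.696] [[459.0, 0.0, 276.0], [0.0, 459.0, 212.0], [0.0, 0.0, 1.0]]
stop_stand 0.91 [0.617 0.194 0.011] [[215. 251.]]
spacer 0.86 [0.617 0.193 0.109] [[211. 216.]]
spacer 0.71 [0.445 0.331 0.039] [[214. 318.]]
spacer 0.69 [0.649 0.324 0.041] [[156. 262.]]
spacer 0.57 [0.551 0.324 0.041] [[183. 286.]]
tray 0.9 [ 0.601 -0.212  0.002] [[335. 185.]]
top cam [0.399 0.041 0.885] [[385.0, 0.0, 277.0], [0.0, 385.0, 210.0], [0.0, 0.0, 1.0]]
stop_stand 0.91 [0.602 0.173 0.011] [[214. 188.]]
stop_collar 0.8 [0.525 0.157 0.127] [[212. 212.]]
spacer 0.92 [0.554 0.312 0.051] [[147. 203.]]
spacer 0.85 [0.655 0.309 0.048] [[152. 159.]]
spacer 0.69 [0.449 0.32  0.052] [[139. 251.]]
tray 0.73 [ 0.607 -0.216  0.008] [[381. 191.]]
{'time': 0.5, 'qpos': array([-1.07341131e+00,  3.84719240e-01,  7.83103615e-03, -6.60069194e-05,
       -1.19396612e+00, -2.58538631e-01]), 'qvel': array([ 7.63231634e-04,  1.14758512e-03,  3.21012142e-03,  2.00047467e-04,
        6.92188906e-05, -1.68956378e-04]), 'joint_torque': array([ 6.42754185e-04, -3.90073407e+01,  1.87447876e+01,  4.22072813e+00,
        1.50208856e-02, -3.79607650e-05]), 'eef_pos': array([ 0.14785099, -0.60721007,  0.2225016 ]), 'ee_rot': array([-1.38288332,  1.08654139,  1.38293421]), 'wrist_force': array([ 0.31621145, -0.05850277,  1.01110735]), 'ft_torque': array([ 0.05626521, -0.02786091, -0.00452299]), 'gripper_width': 0.08698184374112539}
0.0187
```

```bash
ls pics
```

```text
side0.png
top0.png
```

View pics/side0.png

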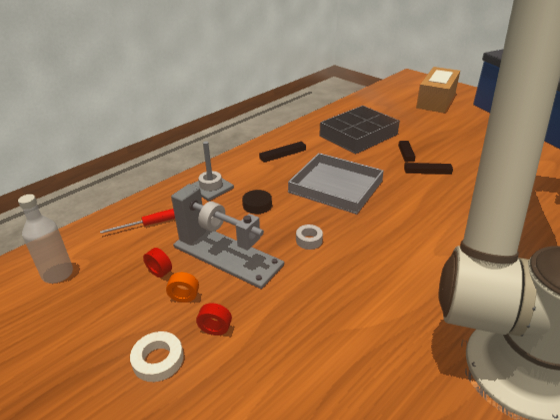

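View pics/top0.png

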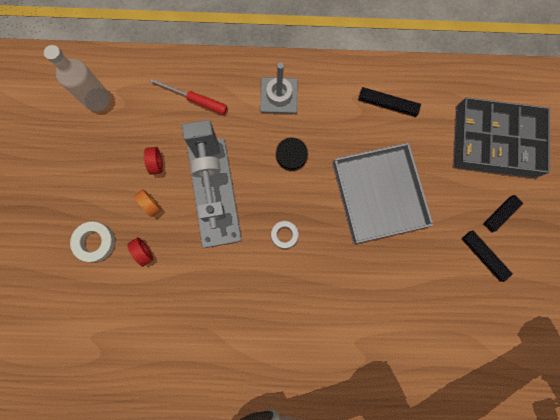

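```bash
python3 - <<'E'
import cv2
a=cv2.imread("pics/top0.png")[130:270,160:290]
b=cv2.imread("pics/side0.png")[160:300,150:290]
cv2.imwrite("pics/crop.png",cv2.hconcat([cv2.resize(a,(390,420),interpolation=3),cv2.resize(b,(400,420),interpolation=3)]))
E
```

```text
(no output)
```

View pics/crop.png

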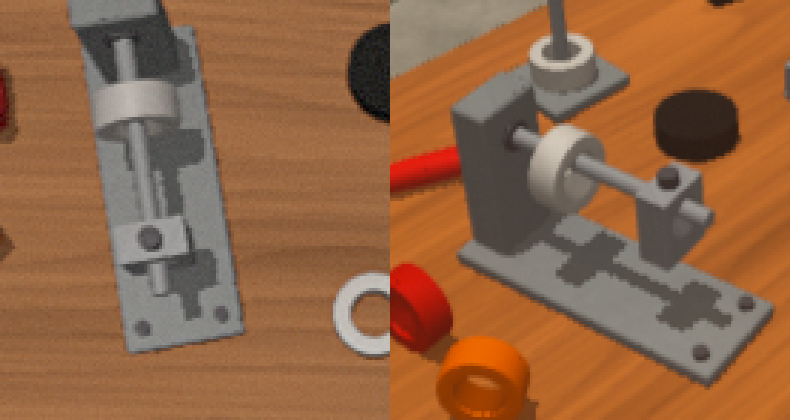

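The target spacer is the white ring on the bar, at top (205,166) and side (211,216). These could be mistaken for it:
- the white ring on the upright spindle: top (280,92), side (210,182)
- the white ring on the table: top (285,235), side (309,236)
- the big white ring: top (92,242)
- the red and orange rings at the left

The collar is the block at top (210,210), side (248,232). The tray is the undivided one at top (381,192), not the compartment box at (502,138). The crop confirms all of this. Next I'll fit the stand and tray poses.

```bash
cat > fit.py <<'E'
from h import *
from scipy.optimize import least_squares
T=bot.get_image("top");S=bot.get_image("side")
def pose(q,pts):
    c,s=np.cos(q[2]),np.sin(q[2]); P=np.array(pts,float); return np.c_[q[0]+c*P[:,0]-s*P[:,1],q[1]+s*P[:,0]+c*P[:,1],P[:,2]]
# stand: plate top corners; side crop scale 400/140, offset(150,160)
sc=400/140
f=lambda x,y:(150+x/sc,160+y/3)
tp=[([-.125,.045,.012],(202.7,247.3)),([-.125,-.045,.012],(241.3,240.3)),([.125,-.045,.012],(223.3,139)),([-.1,0,.11],(160+160/3,130+292/3))]
sp=[([-.125,.045,.012],f(708,372)),([-.125,-.045,.012],f(772,308)),([-.1,0,.11],f(712-0,215))]
sp=[(a,(150+(u[0]-150)*1-390/sc,u[1])) for a,u in sp]
def res(q):
    return np.r_[(w2p(T,pose(q,[a for a,_ in tp]))-[u for _,u in tp]).ravel(),(w2p(S,pose(q,[a for a,_ in sp]))-[u for _,u in sp]).ravel()]
r=least_squares(res,[.6,.18,0.1],loss='soft_l1');print("stand",r.x.round(4),np.degrees(r.x[2]),r.fun.round(1))
# tray rim corners z=.035
tr=[((-.1,.09),(357,241)),((-.1,-.09),(430,224)),((.1,-.09),(408,146)),((.1,.09),(335,159))]
q=least_squares(lambda q:(w2p(T,pose(q,[(a[0],a[1],.035) for a,_ in tr]))-[u for _,u in tr]).ravel(),[.6,-.21,0]);print("tray",q.x.round(4),q.fun.round(1))
for n,p in(("T",T),("S",S)):
    im=cv2.resize(p["image"],None,fx=3,fy=3,interpolation=3)
    def poly(pts,col):
        cv2.polylines(im,[(w2p(p,pts)*3+1).astype(int)],True,col,1)
    poly(pose(r.x,[(x,y,.012) for x,y in((-.125,-.045),(-.125,.045),(.125,.045),(.125,-.045))]),(0,255,0))
    poly(pose(r.x,[(x,y,.14) for x,y in((.085,-.03),(.085,.03),(.12,.03),(.12,-.03))]),(0,255,255))
    poly(pose(r.x,[(-.1,0,.11),(.085,0,.11)]),(255,0,255))
    for cx in(-.07,):
      poly(pose(r.x,[(cx+x,y,.126) for x,y in((-.013,-.023),(-.013,.023),(.013,.023),(.013,-.023))]),(255,0,0))
    for cx in(.03-.013,.03+.013):
      poly(pose(r.x,[(cx,.031*np.cos(t),.099+.031*np.sin(t)) for t in np.linspace(0,6.28,40)]),(255,255,0))
    poly(pose(q.x,[(x,y,.035) for x,y in((-.1,-.09),(-.1,.09),(.1,.09),(.1,-.09))]),(0,0,255))
    c=im[340:780,420:1300] if n=="T" else im[400:900,400:1200]
    cv2.imwrite(f"pics/fit{n}.png",cv2.resize(c[:, :800],(800,c.shape[0])))
E
python3 fit.py
```

```text
stand [0.5946 0.1759 0.2079] 11.912221480873361 [-1.1 -0.  -0.3 -0.2  0.1 -2.3  0.2 -0.   0.5  1.   1.6 -2.8 -0.2  0.6]
tray [ 0.5983 -0.2124  0.2384] [-1.8  1.8  2.5  1.9  0.6 -3.3 -1.2 -1. ]
```

View pics/fitT.png

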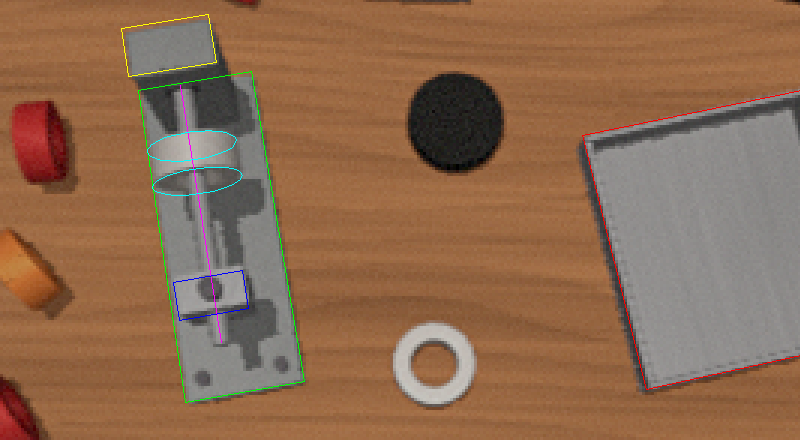

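View pics/fitS.png

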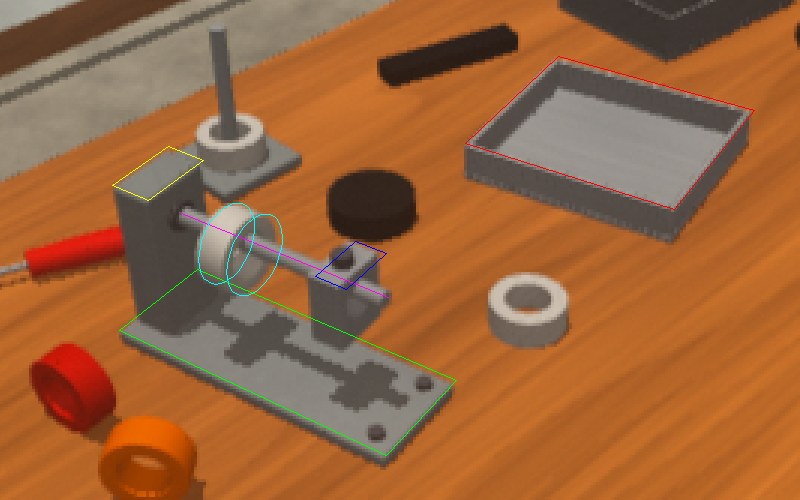

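```bash
cat > plan.py <<'E'
from h import *
from scipy.spatial.transform import Rotation as Ro
ST=(.5946,.1759,.205); TR=(.5983,-.2124,.2384)
def go(target,yaw=None):
    """target world TCP; jaw dir z_tool=horizontal at angle yaw+90deg (or opposite)"""
    s=bot.get_state();R=Ro.from_rotvec(s["ee_rot"]);M=R.as_matrix()
    print("t",round(s["time"],2),"pos",s["eef_pos"].round(4),"w",round(s["gripper_width"],4),"F",s["wrist_force"].round(1),"q",s["qpos"].round(2))
    print("axes x",M[:,0].round(3),"y",M[:,1].round(3),"z",M[:,2].round(3))
    if yaw is not None:
        for sg in(1,-1):
            z=sg*np.array([-np.sin(yaw),np.cos(yaw),0]);x=np.array([0,0,-1.]);D=np.c_[x,np.cross(z,x),z]
            print("rot deg",sg,np.degrees((R.inv()*Ro.from_matrix(D)).as_rotvec()).round(2), "then shift mm",(1000*D.T@(np.array(target)-s["eef_pos"])).round(1))
    print("shift now mm",(1000*M.T@(np.array(target)-s["eef_pos"])).round(1))
def fr(F,x,y,z):
    c,s=np.cos(F[2]),np.sin(F[2]);return np.array([F[0]+c*x-s*y,F[1]+s*x+c*y,z])
E
python3 -c "
from plan import *
go(fr(ST,-.066,0,.22),ST[2])"
```

```text
t 0.6 pos [ 0.1478 -0.6072  0.2226] w 0.0872 F [ 0.8 -0.4  0.5] q [-1.07  0.38  0.01 -0.   -1.19 -0.26]
axes x [ 0.  0. -1.] y [-0.972 -0.236 -0.   ] z [-0.236  0.972  0.   ]
rot deg 1 [1.93 0.   0.  ] then shift mm [   2.6 -530.8  675.8]
rot deg -1 [-178.07   -0.      0.  ] then shift mm [   2.6  530.8 -675.8]
shift now mm [   2.6 -553.3  657.5]
```

Emit:
carry_out:
  delta_pos:
    - [0, 0, 0]
    - [0, -22, 28]
    - [0, -22, 28]
    - [0, -22, 28]
    - [0, -22, 28]
    - [0, -22, 28]
    - [0, -22, 28]
    - [0, -22, 28]
  rot:
    - [1.9, 0, 0]
    - [0, 0, 0]
    - [0, 0, 0]
    - [0, 0, 0]
    - [0, 0, 0]
    - [0, 0, 0]
    - [0, 0, 0]
    - [0, 0, 0]
  gripper: -1

```text
time: 1.27
eef_pos: [0.259, -0.3825, 0.2228]
ee_rot: [-1.359, 1.105, 1.358]
wrist_force: [0.8, -0.7, 0.6]
gripper_width: 0.0868
```

Emit:
carry_out:
  delta_pos:
    - [0, -22, 28]
    - [0, -22, 28]
    - [0, -22, 28]
    - [0, -22, 28]
    - [0, -22, 28]
    - [0, -22, 28]
    - [0, -22, 28]
    - [0, -22, 28]
  rot:
    - [0, 0, 0]
    - [0, 0, 0]
    - [0, 0, 0]
    - [0, 0, 0]
    - [0, 0, 0]
    - [0, 0, 0]
    - [0, 0, 0]
    - [0, 0, 0]

```text
time: 1.93
eef_pos: [0.3856, -0.127, 0.2231]
ee_rot: [-1.36, 1.104, 1.358]
wrist_force: [1.0, -0.4, 0.1]
gripper_width: 0.087
```

Emit:
carry_out:
  delta_pos:
    - [0, -22, 28]
    - [0, -22, 28]
    - [0, -22, 28]
    - [0, -22, 28]
    - [0, -22, 28]
    - [0, -22, 28]
    - [0, -22, 28]
    - [0, 0, 0]
  rot:
    - [0, 0, 0]
    - [0, 0, 0]
    - [0, 0, 0]
    - [0, 0, 0]
    - [0, 0, 0]
    - [0, 0, 0]
    - [0, 0, 0]
    - [0, 0, 0]

```text
time: 2.6
eef_pos: [0.4988, 0.0991, 0.2224]
ee_rot: [-1.363, 1.1, 1.36]
wrist_force: [0.2, -0.4, -0.3]
gripper_width: 0.0872
```

```bash
python3 -c "
from plan import *
go(fr(ST,-.066,0,.081),ST[2])
for n in('side','top'):
    p=bot.get_image(n);cv2.imwrite(f'pics/{n}1.png',cv2.resize(p['image'][110:290,130:330],(800,720))[60:660])
"
```

```text
t 2.6 pos [0.4988 0.0991 0.2224] w 0.0872 F [ 0.2 -0.4 -0.3] q [ 0.52  0.18 -0.27  0.   -1.11 -1.88]
axes x [ 0.002  0.001 -1.   ] y [-0.978 -0.208 -0.003] z [-0.208  0.978  0.   ]
rot deg 1 [0.29 0.02 0.15] then shift mm [141.4 -43.4  55.6]
rot deg -1 [-1.7971e+02 -2.3000e-01  3.0000e-02] then shift mm [141.4  43.4 -55.6]
shift now mm [141.6 -43.4  55.4]
```

View pics/side1.png

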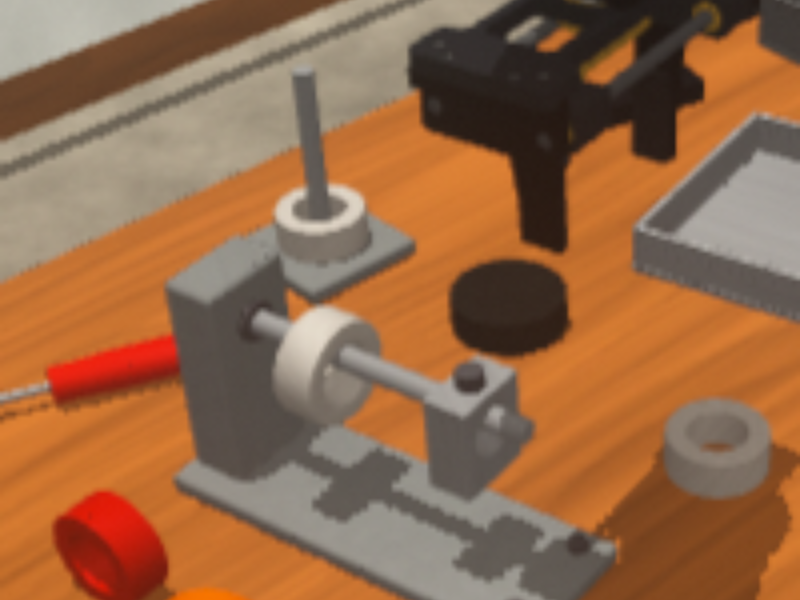

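View pics/top1.png

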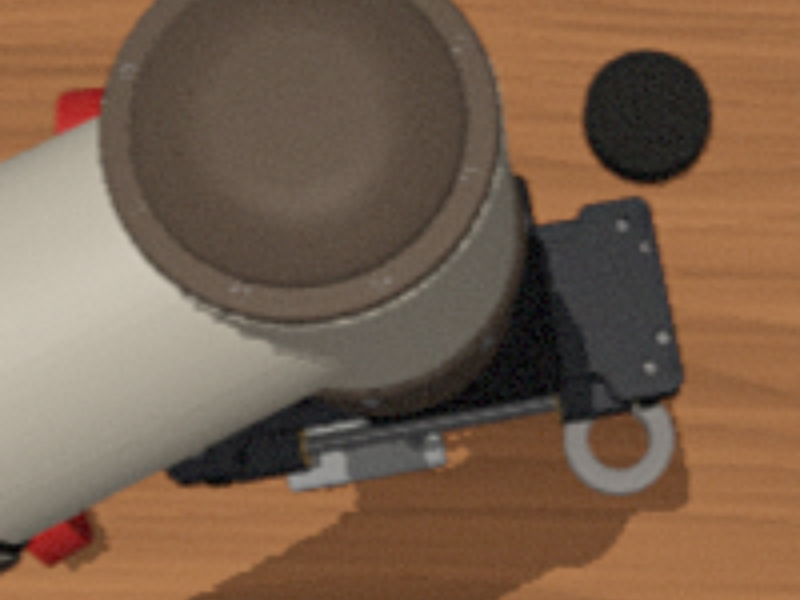

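Emit:
carry_out:
  delta_pos:
    - [0, -15, 19]
    - [0, -15, 18]
    - [0, -13, 18]
    - [0, 0, 0]
    - [0, 0, 0]
  rot:
    - [0, 0, 0]
    - [0, 0, 0]
    - [0, 0, 0]
    - [0, 0, 0]
    - [0, 0, 0]

```text
time: 3.12
eef_pos: [0.5264, 0.1568, 0.2223]
ee_rot: [-1.359, 1.106, 1.36]
wrist_force: [0.4, 0.4, -0.1]
gripper_width: 0.087
```

```bash
python3 -c "
from plan import *
p=bot.get_image('side')
def loc(uv,z):
    w=ray(p,uv,z)-np.array([ST[0],ST[1],0]);c,s=np.cos(ST[2]),np.sin(ST[2]);return [round(c*w[0]+s*w[1],4),round(-s*w[0]+c*w[1],4)]
g=lambda x,y:(130+x/4,125+y/4)
print('screw',loc(g(470,374),.136)); print('corners',[loc(g(*u),.126) for u in((425,395),(485,355),(517,370),(462,412))])
print('tip',loc(g(520,427),.11)); print('spacer centre',loc(g(328,365),.099),loc(g(350,365),.099))
go(fr(ST,-.066,0,.081),ST[2])
cv2.imwrite('pics/side2.png',cv2.resize(p['image'][110:290,130:330],(800,720))[60:660])
"
```

```text
screw [np.float64(-0.0683), np.float64(0.0055)]
corners [[np.float64(-0.0511), np.float64(0.0214)], [np.float64(-0.057), np.float64(-0.022)], [np.float64(-0.0785), np.float64(-0.0203)], [np.float64(-0.0752), np.float64(0.0225)]]
tip [np.float64(-0.0946), np.float64(0.0011)]
spacer centre [np.float64(0.0324), np.float64(0.002)] [np.float64(0.0223), np.float64(-0.0043)]
t 3.17 pos [0.5261 0.1562 0.2224] w 0.087 F [ 0.5 -0.8 -0.6] q [ 0.58  0.26 -0.18 -0.   -1.14 -1.95]
axes x [-0.001 -0.    -1.   ] y [-0.979 -0.204  0.001] z [-0.204  0.979 -0.   ]
rot deg 1 [-0.   -0.01 -0.06] then shift mm [141.4  -5.1   5.3]
rot deg -1 [ 1.8e+02 -9.0e-02  2.0e-02] then shift mm [141.4   5.1  -5.3]
shift now mm [141.4  -5.2   5.4]
```

View pics/side2.png

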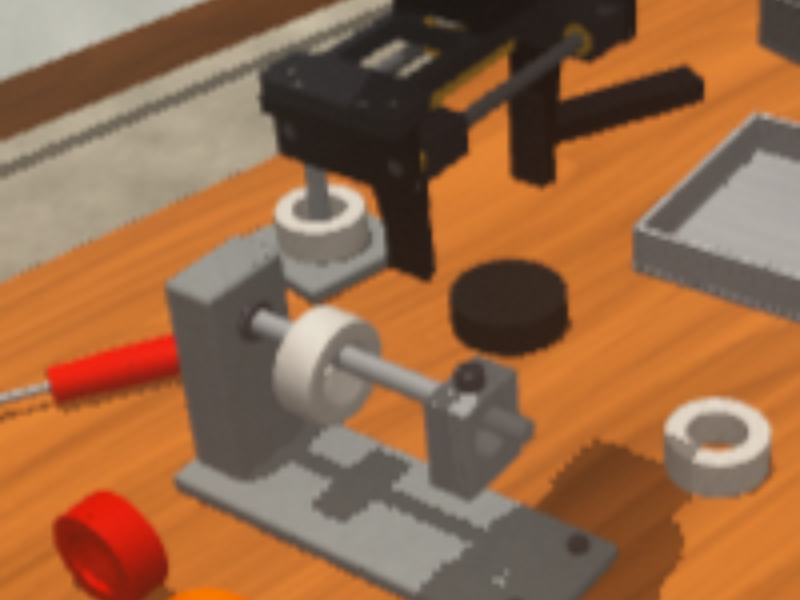

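The collar's middle is at stand x about -0.066, y about 0, and the corner measurements agree. Descending over it now.

Emit:
carry_out:
  delta_pos:
    - [0, -5, 5]
    - [30, 0, 0]
    - [30, 0, 0]
    - [30, 0, 0]
    - [25, 0, 0]
    - [16, 0, 0]
    - [10, 0, 0]
    - [0, 0, 0]
  rot:
    - [0, 0, 0]
    - [0, 0, 0]
    - [0, 0, 0]
    - [0, 0, 0]
    - [0, 0, 0]
    - [0, 0, 0]
    - [0, 0, 0]
    - [0, 0, 0]

```text
time: 3.83
eef_pos: [0.5294, 0.1619, 0.0797]
ee_rot: [-1.358, 1.11, 1.36]
wrist_force: [-1.0, 0.9, -0.5]
gripper_width: 0.0871
```

Emit:
carry_out:
  delta_pos:
    - [0, 0, 0]
    - [0, 0, 0]
  rot:
    - [0, 0, 0]
    - [0, 0, 0]

```text
time: 4.0
eef_pos: [0.5316, 0.1635, 0.083]
ee_rot: [-1.36, 1.102, 1.357]
wrist_force: [0.0, 0.3, -0.5]
gripper_width: 0.0869
```

```bash
python3 -c "
from plan import *
p=bot.get_image('side')
go(fr(ST,-.066,0,.081),ST[2])
cv2.imwrite('pics/side3.png',cv2.resize(p['image'][110:290,130:330],(800,720))[60:660])
"
```

```text
t 4.05 pos [0.5316 0.1636 0.0832] w 0.0872 F [-0.6 -1.  -0.1] q [ 0.59  0.41 -0.35  0.   -0.81 -1.96]
axes x [ 0.003  0.002 -1.   ] y [-0.979 -0.204 -0.003] z [-0.204  0.979  0.001]
rot deg 1 [0.04 0.05 0.18] then shift mm [ 2.2  1.8 -0.7]
rot deg -1 [-1.7996e+02 -2.8000e-01  8.0000e-02] then shift mm [ 2.2 -1.8  0.7]
shift now mm [ 2.2  1.9 -0.7]
```

View pics/side3.png

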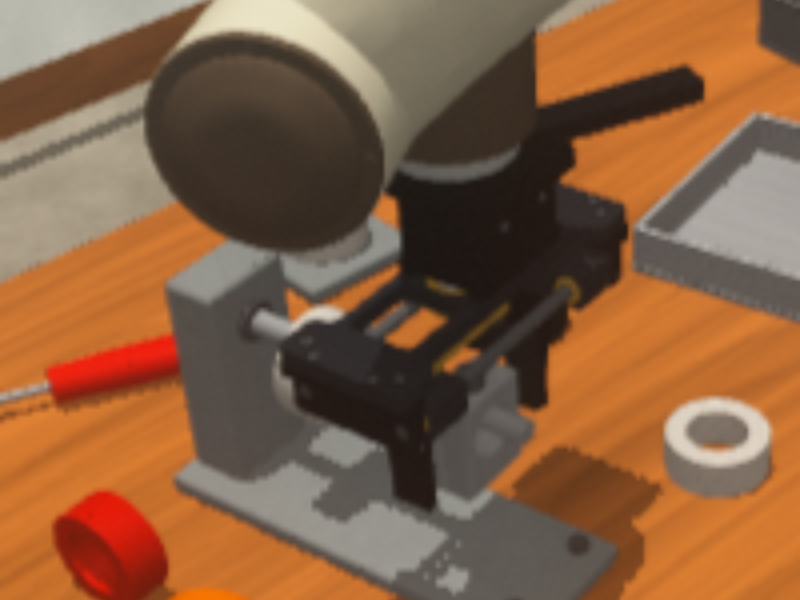

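Emit:
carry_out:
  delta_pos:
    - [2, 3, 0]
    - [0, 0, 0]
    - [0, 0, 0]
    - [0, 0, 0]
    - [0, 0, 0]
    - [0, 0, 0]
    - [0, 0, 0]
    - [0, 0, 0]
  rot:
    - [0, 0, 0]
    - [0, 0, 0]
    - [0, 0, 0]
    - [0, 0, 0]
    - [0, 0, 0]
    - [0, 0, 0]
    - [0, 0, 0]
    - [0, 0, 0]
  gripper: 1
  newtons: 30

```text
time: 4.72
eef_pos: [0.5277, 0.1626, 0.0796]
ee_rot: [-1.359, 1.105, 1.359]
wrist_force: [0.2, -0.4, -0.0]
gripper_width: 0.0458
```

Emit:
carry_out:
  delta_pos:
    - [0, 0, 0]
    - [0, 0, 0]
    - [0, 0, 0]
  rot:
    - [0, 0, 0]
    - [0, 0, 0]
    - [0, 0, 0]

```text
time: 4.97
eef_pos: [0.5277, 0.1626, 0.0796]
ee_rot: [-1.359, 1.105, 1.359]
wrist_force: [0.0, 0.5, 0.2]
gripper_width: 0.0462
```

Emit:
carry_out:
  delta_pos:
    - [-4, 0, 0]
    - [-4, 0, 0]
    - [0, 0, 0]
    - [0, 0, 0]
  rot:
    - [0, 0, 0]
    - [0, 0, 0]
    - [0, 0, 0]
    - [0, 0, 0]

```text
time: 5.3
eef_pos: [0.5276, 0.1625, 0.0876]
ee_rot: [-1.359, 1.105, 1.359]
wrist_force: [-0.5, 0.9, -3.8]
gripper_width: 0.0459
```

Emit:
carry_out:
  delta_pos:
    - [0, 10, 0]
    - [0, 15, 0]
    - [0, 15, 0]
    - [0, 15, 0]
    - [0, 15, 0]
    - [0, 15, 0]
    - [0, 10, 0]
    - [0, 0, 0]
  rot:
    - [0, 0, 0]
    - [0, 0, 0]
    - [0, 0, 0]
    - [0, 0, 0]
    - [0, 0, 0]
    - [0, 0, 0]
    - [0, 0, 0]
    - [0, 0, 0]

```text
time: 5.97
eef_pos: [0.4319, 0.1419, 0.0873]
ee_rot: [-1.359, 1.107, 1.361]
wrist_force: [-0.7, 0.3, -3.4]
gripper_width: 0.0456
```

```bash
python3 -c "
from plan import *
p=bot.get_image('side')
go(fr(ST,-.066,0,.081),ST[2])
cv2.imwrite('pics/side4.png',cv2.resize(p['image'][110:290,130:330],(800,720))[60:660])
"
```

```text
t 6.02 pos [0.4338 0.1428 0.0877] w 0.0459 F [ 1.   0.7 -3.7] q [ 0.68  0.26 -0.58 -0.   -0.74 -2.04]
axes x [-0. -0. -1.] y [-0.979 -0.205  0.   ] z [-0.205  0.979 -0.   ]
rot deg 1 [ 0.08 -0.   -0.01] then shift mm [  6.7 -98.2  -0.4]
rot deg -1 [-1.7992e+02  1.0000e-02 -0.0000e+00] then shift mm [ 6.7 98.2  0.4]
shift now mm [  6.7 -98.2  -0.5]
```

View pics/side4.png

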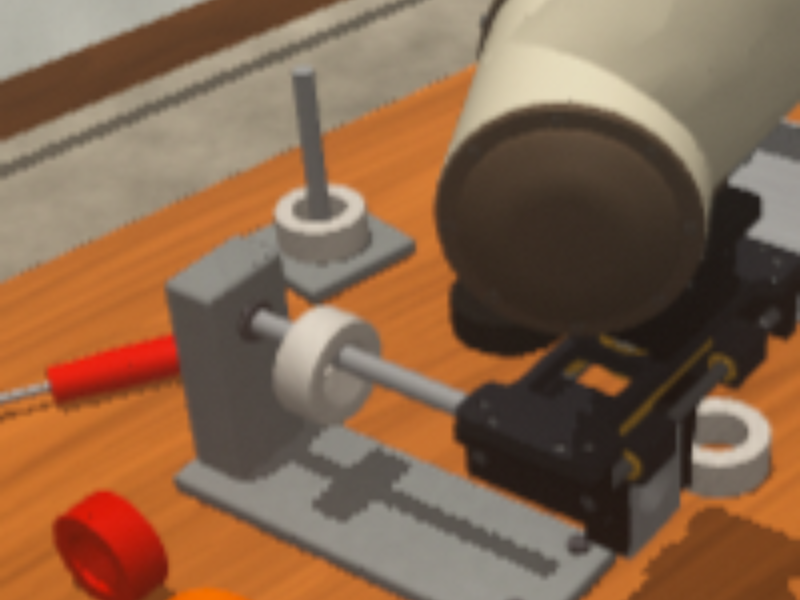

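Emit:
carry_out:
  delta_pos:
    - [-15, 0, 0]
    - [-25, 0, 0]
    - [-25, 0, 0]
    - [-10, 0, 0]
    - [0, 0, 0]
  rot:
    - [0, 0, 0]
    - [0, 0, 0]
    - [0, 0, 0]
    - [0, 0, 0]
    - [1.9, 0, 0]

```text
time: 6.43
eef_pos: [0.4375, 0.1447, 0.1659]
ee_rot: [-1.336, 1.115, 1.331]
wrist_force: [0.0, -0.3, -3.1]
gripper_width: 0.0457
```

```bash
python3 -c "
from plan import *
go(fr(TR,-.045,0,.0145),TR[2])
"
```

```text
t 6.43 pos [0.4375 0.1447 0.1659] w 0.0457 F [ 0.  -0.3 -3.1] q [ 0.67  0.16 -0.47  0.   -0.94 -2.07]
axes x [ 0.007  0.004 -1.   ] y [-0.985 -0.172 -0.008] z [-0.172  0.985  0.003]
rot deg 1 [-3.77  0.15  0.44] then shift mm [ 151.4  -26.9 -385. ]
rot deg -1 [176.23   0.67  -0.22] then shift mm [151.4  26.9 385. ]
shift now mm [ 150.7  -51.  -382.8]
```

Emit:
carry_out:
  delta_pos:
    - [0, 0, 0]
    - [0, -2, -20]
    - [0, -4, -36]
    - [0, -4, -36]
    - [0, -4, -36]
    - [0, -4, -36]
    - [0, -4, -36]
    - [0, -4, -36]
  rot:
    - [-3.8, 0, 0]
    - [0, 0, 0]
    - [0, 0, 0]
    - [0, 0, 0]
    - [0, 0, 0]
    - [0, 0, 0]
    - [0, 0, 0]
    - [0, 0, 0]

```text
time: 7.1
eef_pos: [0.517, -0.0819, 0.1626]
ee_rot: [-1.383, 1.086, 1.382]
wrist_force: [1.4, 1.3, -3.4]
gripper_width: 0.0462
```

Emit:
carry_out:
  delta_pos:
    - [0, 0, -36]
    - [0, 0, -36]
    - [0, 0, -25]
    - [0, 0, -15]
    - [0, 0, 0]
    - [0, 0, 0]
    - [0, 0, 0]
  rot:
    - [0, 0, 0]
    - [0, 0, 0]
    - [0, 0, 0]
    - [0, 0, 0]
    - [0, 0, 0]
    - [0, 0, 0]
    - [0, 0, 0]

```text
time: 7.68
eef_pos: [0.5423, -0.1887, 0.1621]
ee_rot: [-1.382, 1.087, 1.383]
wrist_force: [-0.7, -0.1, -3.7]
gripper_width: 0.0456
```

```bash
python3 -c "
from plan import *
go(fr(TR,-.045,0,.0145),TR[2])
p=bot.get_image('side');cv2.imwrite('pics/side5.png',p['image'])
"
```

```text
t 7.68 pos [ 0.5423 -0.1887  0.1621] w 0.0456 F [-0.7 -0.1 -3.7] q [-0.05  0.35 -0.21 -0.   -1.02 -1.28]
axes x [-0.001  0.    -1.   ] y [-0.972 -0.236  0.001] z [-0.236  0.972  0.   ]
rot deg 1 [ 0.01  0.02 -0.03] then shift mm [147.6  -3.8 -36.3]
rot deg -1 [-1.7999e+02  5.0000e-02  4.0000e-02] then shift mm [147.6   3.8  36.3]
shift now mm [147.6  -3.9 -36.3]
```

View pics/side5.png

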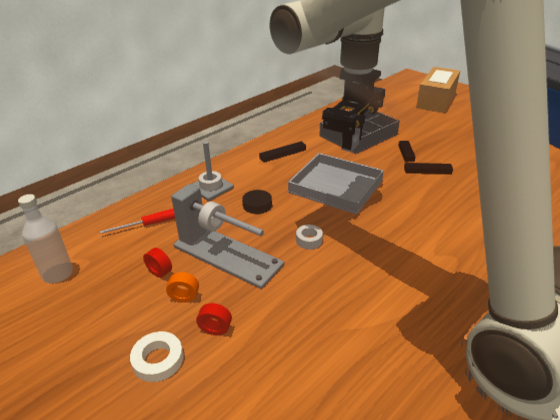

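Emit:
carry_out:
  delta_pos:
    - [0, -4, -20]
    - [0, 0, -16]
    - [20, 0, 0]
    - [30, 0, 0]
    - [30, 0, 0]
    - [25, 0, 0]
    - [15, 0, 0]
    - [10, 0, 0]
  rot:
    - [0, 0, 0]
    - [0, 0, 0]
    - [0, 0, 0]
    - [0, 0, 0]
    - [0, 0, 0]
    - [0, 0, 0]
    - [0, 0, 0]
    - [0, 0, 0]

```text
time: 8.4
eef_pos: [0.5537, -0.2216, 0.0305]
ee_rot: [-1.382, 1.087, 1.387]
wrist_force: [-0.4, 0.1, -3.2]
gripper_width: 0.0462
```

Emit:
carry_out:
  delta_pos:
    - [8, 0, 0]
    - [4, 0, 0]
    - [2, 0, 0]
    - [0, 0, 0]
    - [0, 0, 0]
  rot:
    - [0, 0, 0]
    - [0, 0, 0]
    - [0, 0, 0]
    - [0, 0, 0]
    - [0, 0, 0]

```text
time: 8.82
eef_pos: [0.5554, -0.2229, 0.0196]
ee_rot: [-1.385, 1.086, 1.381]
wrist_force: [-0.1, -0.8, -3.0]
gripper_width: 0.0457
```

Emit:
carry_out:
  delta_pos:
    - [1, 0, 0]
    - [1, 0, 0]
    - [1, 0, 0]
    - [0, 0, 0]
  rot:
    - [0, 0, 0]
    - [0, 0, 0]
    - [0, 0, 0]
    - [0, 0, 0]

```text
time: 9.15
eef_pos: [0.5545, -0.2229, 0.0156]
ee_rot: [-1.383, 1.087, 1.383]
wrist_force: [-0.5, 0.1, -3.3]
gripper_width: 0.0458
```

```bash
python3 -c "
from plan import *
go(fr(TR,-.045,0,.0145),TR[2])
p=bot.get_image('side');cv2.imwrite('pics/side6.png',cv2.resize(p['image'][60:240,270:470],(800,720))[60:660])
"
```

```text
t 9.15 pos [ 0.5545 -0.2229  0.0156] w 0.0458 F [-0.5  0.1 -3.3] q [-0.11  0.56 -0.3  -0.   -0.72 -1.22]
axes x [-0.  0. -1.] y [-0.972 -0.236 -0.   ] z [-0.236  0.972  0.   ]
rot deg 1 [0.01 0.   0.  ] then shift mm [ 1.1  0.  -0.1]
rot deg -1 [-1.7999e+02 -0.0000e+00  1.0000e-02] then shift mm [ 1.1 -0.   0.1]
shift now mm [ 1.1  0.  -0.1]
```

View pics/side6.png

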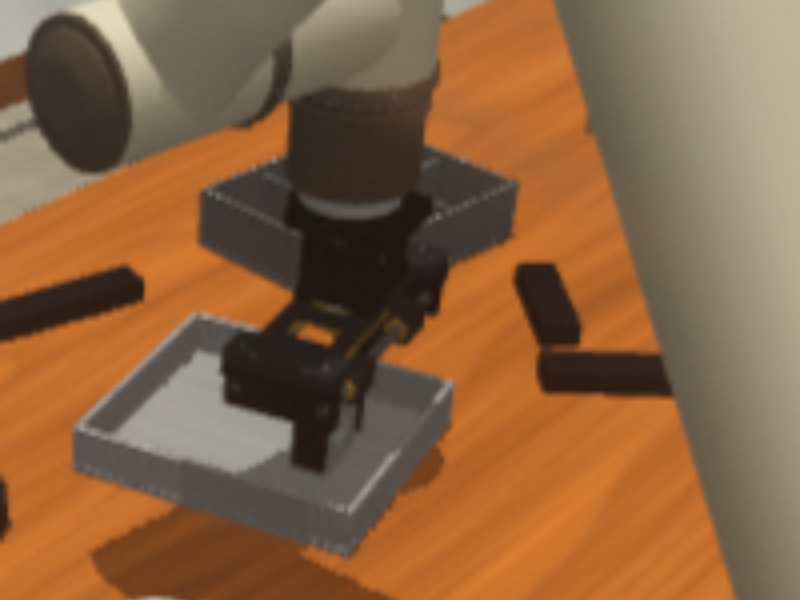

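Not touching yet. I'll lower in 1 mm steps until the force shows contact.

Emit:
carry_out:
  delta_pos:
    - [1, 0, 0]
    - [0, 0, 0]
    - [1, 0, 0]
    - [0, 0, 0]
  rot:
    - [0, 0, 0]
    - [0, 0, 0]
    - [0, 0, 0]
    - [0, 0, 0]

```text
time: 9.53
eef_pos: [0.5549, -0.2229, 0.0146]
ee_rot: [-1.384, 1.086, 1.383]
wrist_force: [-2.2, 0.0, 3.7]
gripper_width: 0.0457
```

Emit:
carry_out:
  delta_pos:
    - [1, 0, 0]
    - [0, 0, 0]
  rot:
    - [0, 0, 0]
    - [0, 0, 0]

```text
time: 9.7
eef_pos: [0.5549, -0.2229, 0.0146]
ee_rot: [-1.384, 1.086, 1.383]
wrist_force: [-3.6, 1.8, 10.1]
gripper_width: 0.0462
```

Contact at TCP z 0.0146, as predicted. Releasing the collar and rising straight up.

Emit:
carry_out:
  delta_pos:
    - [-2, 0, 0]
    - [0, 0, 0]
    - [0, 0, 0]
    - [0, 0, 0]
    - [0, 0, 0]
    - [0, 0, 0]
  rot:
    - [0, 0, 0]
    - [0, 0, 0]
    - [0, 0, 0]
    - [0, 0, 0]
    - [0, 0, 0]
    - [0, 0, 0]
  gripper: -1

```text
time: 10.2
eef_pos: [0.5546, -0.2229, 0.0143]
ee_rot: [-1.383, 1.087, 1.383]
wrist_force: [0.2, 0.5, 0.2]
gripper_width: 0.0779
```

Emit:
carry_out:
  delta_pos:
    - [-15, 0, 0]
    - [-30, 0, 0]
    - [-35, 0, 0]
    - [-35, 0, 0]
    - [-35, 0, 0]
    - [-30, 0, 0]
    - [-20, 0, 0]
    - [0, 0, 0]
  rot:
    - [0, 0, 0]
    - [0, 0, 0]
    - [0, 0, 0]
    - [0, 0, 0]
    - [0, 0, 0]
    - [0, 0, 0]
    - [0, 0, 0]
    - [1.9, 0, 0]

```text
time: 10.87
eef_pos: [0.5573, -0.2238, 0.2206]
ee_rot: [-1.367, 1.1, 1.35]
wrist_force: [0.3, -1.0, 0.0]
gripper_width: 0.0872
```

```bash
python3 -c "
from plan import *
go(fr(ST,.034,0,.22),ST[2])
p=bot.get_image('side');im=p['image']
a=cv2.resize(im[100:250,270:400],(390,450),interpolation=3);b=cv2.resize(im[160:310,150:280],(390,450),interpolation=3)
cv2.imwrite('pics/side7.png',cv2.hconcat([a,b]))
"
```

```text
t 10.87 pos [ 0.5573 -0.2238  0.2206] w 0.0872 F [ 0.3 -1.   0. ] q [-0.11  0.34 -0.07  0.   -1.15 -1.25]
axes x [ 0.01  -0.003 -1.   ] y [-0.979 -0.205 -0.01 ] z [-0.204  0.979 -0.005]
rot deg 1 [ 0.05 -0.29  0.55] then shift mm [   0.6 -151.9  383.7]
rot deg -1 [-179.94   -0.87   -0.46] then shift mm [   0.6  151.9 -383.7]
shift now mm [ 1.000e-01 -1.523e+02  3.836e+02]
```

View pics/side7.png

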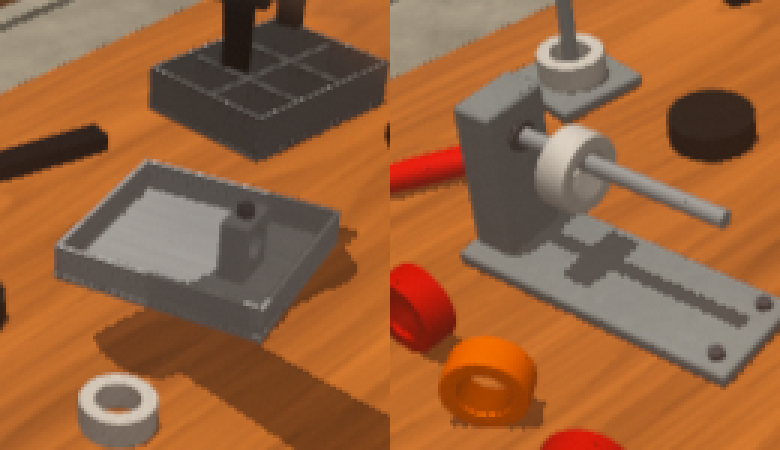

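```bash
python3 -c "
from plan import *
p=bot.get_image('side')
for x in(.02,.025,.03,.035,.04,.045):
    P=[fr(ST,x+d,.031*np.cos(t),.099+.031*np.sin(t)) for d in(-.013,.013) for t in np.linspace(0,6.28,60)]
    q=w2p(p,P);print(x,q.min(0).round(1),q.max(0).round(1))
print('tip',w2p(p,fr(ST,-.1,0,.11)))
"; echo meas 198.3 202 225.3 231.7 tip 263 232
```

```text
0.02 [202.8 202.1] [230.7 233.2]
0.025 [201.1 201.4] [229.  232.4]
0.03 [199.3 200.7] [227.2 231.6]
0.035 [197.5 200. ] [225.4 230.9]
0.04 [195.7 199.3] [223.6 230.1]
0.045 [194.  198.6] [221.9 229.3]
tip [[262.46897337 232.36354557]]
meas 198.3 202 225.3 231.7 tip 263 232
```

Emit:
carry_out:
  delta_pos:
    - [0, -7, 18]
    - [0, -13, 34]
    - [0, -13, 34]
    - [0, -13, 34]
    - [0, -13, 34]
    - [0, -13, 34]
    - [0, -13, 34]
    - [0, -13, 34]
  rot:
    - [0, 0, 0]
    - [0, 0, 0]
    - [0, 0, 0]
    - [0, 0, 0]
    - [0, 0, 0]
    - [0, 0, 0]
    - [0, 0, 0]
    - [0, 0, 0]

```text
time: 11.63
eef_pos: [0.5976, 0.0494, 0.213]
ee_rot: [-1.359, 1.107, 1.362]
wrist_force: [0.5, -0.4, -0.5]
gripper_width: 0.087
```

Emit:
carry_out:
  delta_pos:
    - [0, -13, 34]
    - [0, -13, 34]
    - [0, -13, 34]
    - [0, -8, 25]
    - [0, 0, 0]
    - [0, 0, 0]
    - [0, 0, 0]
  rot:
    - [0, 0, 0]
    - [0, 0, 0]
    - [0, 0, 0]
    - [0, 0, 0]
    - [0, 0, 0]
    - [0, 0, 0]
    - [0, 0, 0]

```text
time: 12.22
eef_pos: [0.6178, 0.1812, 0.2132]
ee_rot: [-1.359, 1.107, 1.361]
wrist_force: [0.0, -0.9, -0.2]
gripper_width: 0.087
```

```bash
python3 -c "
from plan import *
go(fr(ST,.033,0,.081),ST[2])
p=bot.get_image('side');cv2.imwrite('pics/side8.png',cv2.resize(p['image'][110:290,130:330],(800,720))[60:660])
"
```

```text
t 12.22 pos [0.6178 0.1812 0.2132] w 0.087 F [ 0.  -0.9 -0.2] q [ 0.54  0.42  0.05 -0.   -1.2  -1.9 ]
axes x [-0.002 -0.001 -1.   ] y [-0.979 -0.205  0.003] z [-0.205  0.979 -0.001]
rot deg 1 [ 0.07 -0.05 -0.15] then shift mm [132.2  -9.3  -0.5]
rot deg -1 [-1.7993e+02  2.4000e-01 -7.0000e-02] then shift mm [132.2   9.3   0.5]
shift now mm [132.2  -9.6  -0.4]
```

View pics/side8.png

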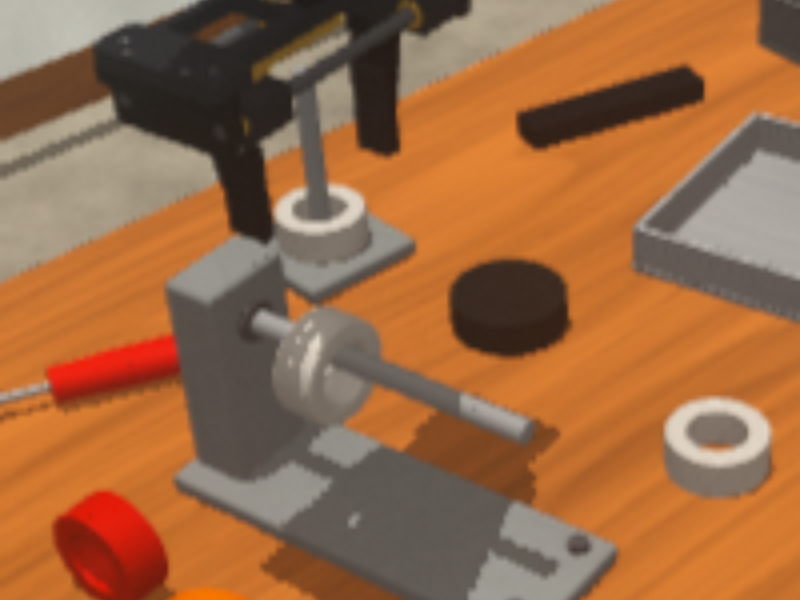

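Emit:
carry_out:
  delta_pos:
    - [0, -9, 0]
    - [28, 0, 0]
    - [28, 0, 0]
    - [28, 0, 0]
    - [24, 0, 0]
    - [15, 0, 0]
    - [9, 0, 0]
    - [0, 0, 0]
  rot:
    - [0, 0, 0]
    - [0, 0, 0]
    - [0, 0, 0]
    - [0, 0, 0]
    - [0, 0, 0]
    - [0, 0, 0]
    - [0, 0, 0]
    - [0, 0, 0]

```text
time: 12.93
eef_pos: [0.6265, 0.182, 0.0803]
ee_rot: [-1.357, 1.11, 1.36]
wrist_force: [0.5, -0.2, 0.6]
gripper_width: 0.0874
```

Emit:
carry_out:
  delta_pos:
    - [0, 0, 0]
    - [0, 0, 0]
    - [0, 0, 0]
  rot:
    - [0, 0, 0]
    - [0, 0, 0]
    - [0, 0, 0]

```text
time: 13.18
eef_pos: [0.6283, 0.1838, 0.0843]
ee_rot: [-1.36, 1.102, 1.357]
wrist_force: [-0.1, 0.3, 0.0]
gripper_width: 0.0869
```

```bash
python3 -c "
from plan import *
go(fr(ST,.033,0,.080),ST[2])
p=bot.get_image('side');cv2.imwrite('pics/side9.png',cv2.resize(p['image'][110:290,130:330],(800,720))[60:660])
"
```

```text
t 13.18 pos [0.6283 0.1838 0.0843] w 0.0869 F [-0.1  0.3  0. ] q [ 0.53  0.55 -0.09  0.   -0.93 -1.9 ]
axes x [ 0.003  0.001 -1.   ] y [-0.979 -0.204 -0.003] z [-0.204  0.979  0.001]
rot deg 1 [0.03 0.04 0.18] then shift mm [ 4.3  1.6 -0.9]
rot deg -1 [-1.7997e+02 -2.8000e-01  7.0000e-02] then shift mm [ 4.3 -1.6  0.9]
shift now mm [ 4.3  1.6 -0.9]
```

View pics/side9.png

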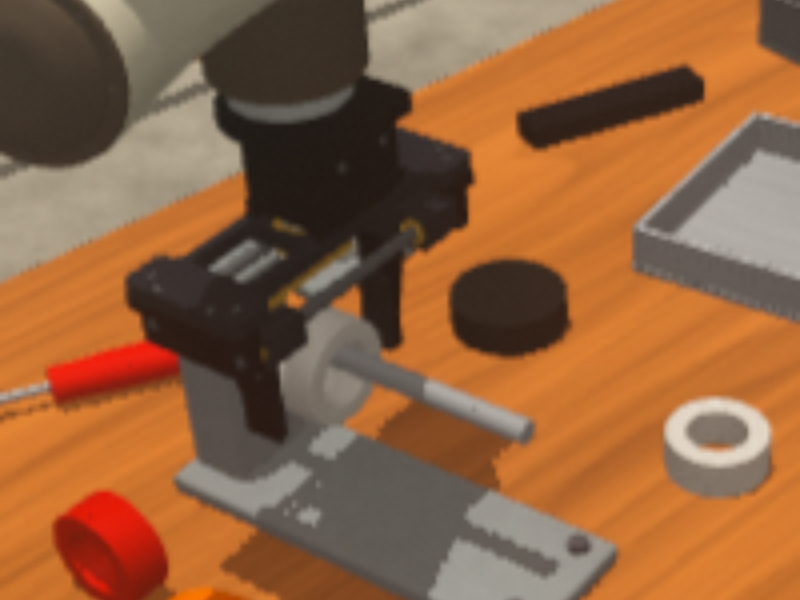

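Emit:
carry_out:
  delta_pos:
    - [2, 4, -1]
    - [0, 0, 0]
    - [0, 0, 0]
    - [0, 0, 0]
    - [0, 0, 0]
    - [0, 0, 0]
    - [0, 0, 0]
    - [0, 0, 0]
  rot:
    - [0, 0, 0]
    - [0, 0, 0]
    - [0, 0, 0]
    - [0, 0, 0]
    - [0, 0, 0]
    - [0, 0, 0]
    - [0, 0, 0]
    - [0, 0, 0]
  gripper: 1
  newtons: 30

```text
time: 13.9
eef_pos: [0.6236, 0.1818, 0.0807]
ee_rot: [-1.359, 1.105, 1.359]
wrist_force: [-1.2, -0.0, 1.0]
gripper_width: 0.0619
```

```bash
python3 -c "
from plan import *
go(fr(ST,.033,0,.080),ST[2])
p=bot.get_image('side');cv2.imwrite('pics/side10.png',cv2.resize(p['image'][160:280,150:300],(750,600),interpolation=3))
"
```

```text
t 13.9 pos [0.6236 0.1818 0.0807] w 0.0619 F [-1.2 -0.   1. ] q [ 0.53  0.55 -0.1   0.   -0.92 -1.9 ]
axes x [ 0.  0. -1.] y [-0.979 -0.204 -0.   ] z [-0.204  0.979  0.   ]
rot deg 1 [0.04 0.   0.01] then shift mm [ 0.7 -3.5  0.1]
rot deg -1 [-1.7996e+02 -1.0000e-02  0.0000e+00] then shift mm [ 0.7  3.5 -0.1]
shift now mm [ 0.7 -3.5  0.1]
```

View pics/side10.png

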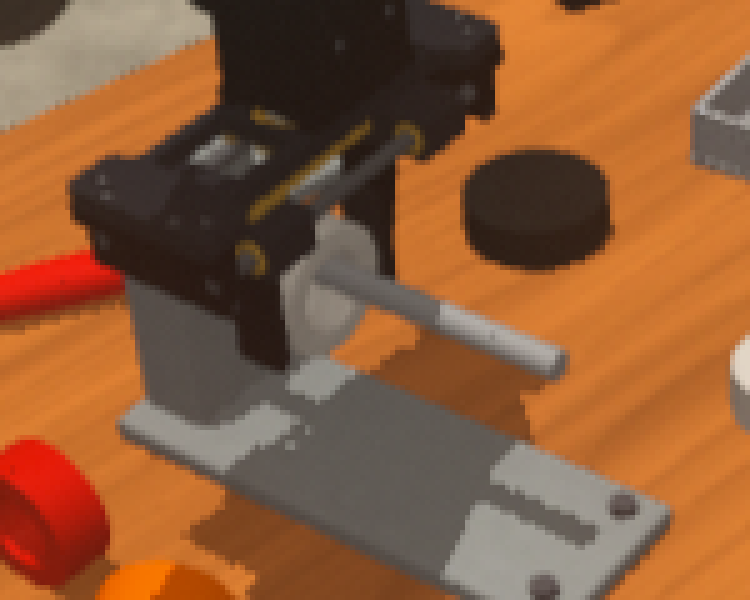

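Emit:
carry_out:
  delta_pos:
    - [0, 0, 0]
    - [-5, 0, 0]
    - [-6, 0, 0]
    - [0, 0, 0]
    - [0, 0, 0]
  rot:
    - [0, 0, 0]
    - [0, 0, 0]
    - [0, 0, 0]
    - [0, 0, 0]
    - [0, 0, 0]

```text
time: 14.37
eef_pos: [0.6237, 0.1818, 0.0921]
ee_rot: [-1.359, 1.104, 1.358]
wrist_force: [-0.5, 0.2, -1.2]
gripper_width: 0.0617
```

Emit:
carry_out:
  delta_pos:
    - [0, 10, 0]
    - [0, 18, 0]
    - [0, 18, 0]
    - [0, 18, 0]
    - [0, 18, 0]
    - [0, 10, 0]
    - [0, 0, 0]
  rot:
    - [0, 0, 0]
    - [0, 0, 0]
    - [0, 0, 0]
    - [0, 0, 0]
    - [0, 0, 0]
    - [0, 0, 0]
    - [0, 0, 0]

```text
time: 14.95
eef_pos: [0.5315, 0.1623, 0.0916]
ee_rot: [-1.359, 1.106, 1.36]
wrist_force: [-0.8, 0.5, -1.5]
gripper_width: 0.0621
```

```bash
python3 -c "
from plan import *
go(fr(ST,-.16,0,.091),ST[2])
p=bot.get_image('side');cv2.imwrite('pics/side11.png',cv2.resize(p['image'][160:280,150:300],(750,600),interpolation=3))
"
```

```text
t 14.95 pos [0.5315 0.1623 0.0916] w 0.0621 F [-0.8  0.5 -1.5] q [ 0.59  0.4  -0.34 -0.   -0.84 -1.95]
axes x [-0.002 -0.001 -1.   ] y [-0.979 -0.204  0.002] z [-0.204  0.979 -0.   ]
rot deg 1 [ 0.05 -0.01 -0.1 ] then shift mm [ 0.6 95.4  0.5]
rot deg -1 [-1.7995e+02  1.5000e-01 -2.0000e-02] then shift mm [  0.6 -95.4  -0.5]
shift now mm [ 0.8 95.4  0.6]
```

View pics/side11.png

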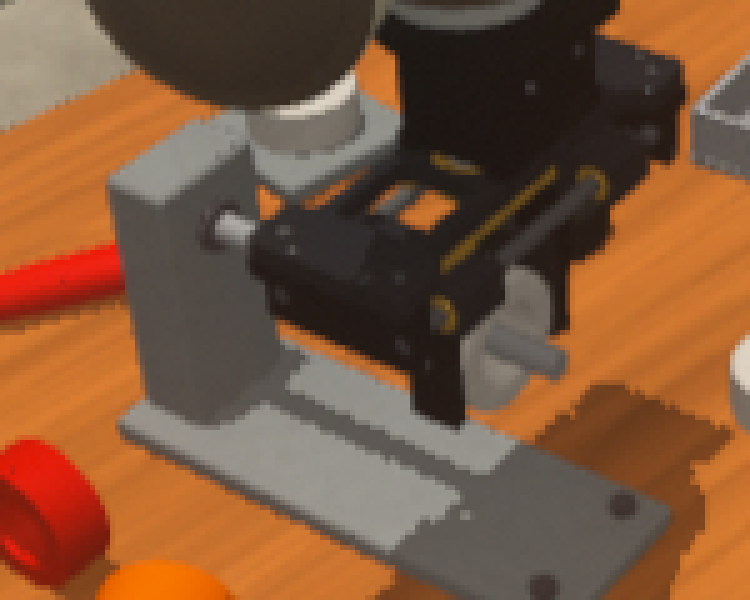

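The spacer is coming along with no drag. Another 100 mm takes it clear of the end.

Emit:
carry_out:
  delta_pos:
    - [0, 10, 0]
    - [0, 18, 0]
    - [0, 18, 0]
    - [0, 18, 0]
    - [0, 18, 0]
    - [0, 14, 0]
    - [0, 4, 0]
    - [0, 0, 0]
  rot:
    - [0, 0, 0]
    - [0, 0, 0]
    - [0, 0, 0]
    - [0, 0, 0]
    - [0, 0, 0]
    - [0, 0, 0]
    - [0, 0, 0]
    - [0, 0, 0]

```text
time: 15.67
eef_pos: [0.4353, 0.1425, 0.0918]
ee_rot: [-1.359, 1.104, 1.359]
wrist_force: [0.2, -0.4, -1.0]
gripper_width: 0.0618
```

Emit:
carry_out:
  delta_pos:
    - [-15, 0, 0]
    - [-25, 0, 0]
    - [-30, 0, 0]
    - [-15, 0, 0]
    - [0, 0, 0]
    - [0, 0, 0]
  rot:
    - [0, 0, 0]
    - [0, 0, 0]
    - [0, 0, 0]
    - [0, 0, 0]
    - [-1.9, 0, 0]
    - [0, 0, 0]

```text
time: 16.17
eef_pos: [0.4374, 0.1435, 0.178]
ee_rot: [-1.383, 1.082, 1.381]
wrist_force: [-0.5, 0.1, -1.8]
gripper_width: 0.0621
```

```bash
python3 -c "
from plan import *
go(fr(TR,.045,0,.17),TR[2])
p=bot.get_image('side');cv2.imwrite('pics/side12.png',p['image'])
"
```

```text
t 16.17 pos [0.4374 0.1435 0.178 ] w 0.0621 F [-0.5  0.1 -1.8] q [ 0.67  0.14 -0.45  0.   -0.97 -2.  ]
axes x [ 0.003  0.002 -1.   ] y [-0.972 -0.237 -0.004] z [-0.237  0.972  0.002]
rot deg 1 [0.04 0.09 0.22] then shift mm [   8.  -117.3 -383.8]
rot deg -1 [-1.7996e+02 -3.5000e-01  1.4000e-01] then shift mm [  8.  117.3 383.8]
shift now mm [   7.9 -117.  -383.9]
```

View pics/side12.png

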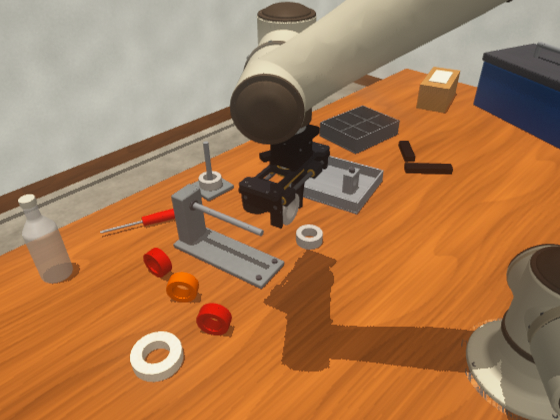

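Emit:
carry_out:
  delta_pos:
    - [0, -5, -17]
    - [0, -10, -34]
    - [0, -11, -35]
    - [0, -11, -35]
    - [0, -11, -35]
    - [0, -11, -35]
    - [0, -11, -35]
    - [0, -11, -35]
  rot:
    - [0, 0, 0]
    - [0, 0, 0]
    - [0, 0, 0]
    - [0, 0, 0]
    - [0, 0, 0]
    - [0, 0, 0]
    - [0, 0, 0]
    - [0, 0, 0]

```text
time: 16.88
eef_pos: [0.5768, -0.0939, 0.1752]
ee_rot: [-1.381, 1.089, 1.384]
wrist_force: [1.0, 1.4, -1.7]
gripper_width: 0.0618
```

Emit:
carry_out:
  delta_pos:
    - [0, -11, -35]
    - [0, -11, -35]
    - [0, -9, -30]
    - [0, -5, -23]
    - [0, 0, 0]
    - [0, 0, 0]
    - [0, 0, 0]
  rot:
    - [0, 0, 0]
    - [0, 0, 0]
    - [0, 0, 0]
    - [0, 0, 0]
    - [0, 0, 0]
    - [0, 0, 0]
    - [0, 0, 0]

```text
time: 17.47
eef_pos: [0.6396, -0.2028, 0.175]
ee_rot: [-1.38, 1.088, 1.385]
wrist_force: [0.9, 0.1, -1.2]
gripper_width: 0.0622
```

```bash
python3 -c "
from plan import *
go(fr(TR,.045,0,.0175),TR[2])
p=bot.get_image('side');cv2.imwrite('pics/side13.png',cv2.resize(p['image'][60:240,270:470],(800,720))[60:660])
"
```

```text
t 17.47 pos [ 0.6396 -0.2028  0.175 ] w 0.0622 F [ 0.9  0.1 -1.2] q [-0.07  0.5   0.07 -0.   -1.14 -1.27]
axes x [-0.003  0.001 -1.   ] y [-0.972 -0.236  0.002] z [-0.236  0.972  0.001]
rot deg 1 [-0.03  0.07 -0.14] then shift mm [157.5  -2.6   0.4]
rot deg -1 [ 1.7997e+02 -2.2000e-01 -1.0000e-01] then shift mm [157.5   2.6  -0.4]
shift now mm [157.5  -3.    0.3]
```

View pics/side13.png

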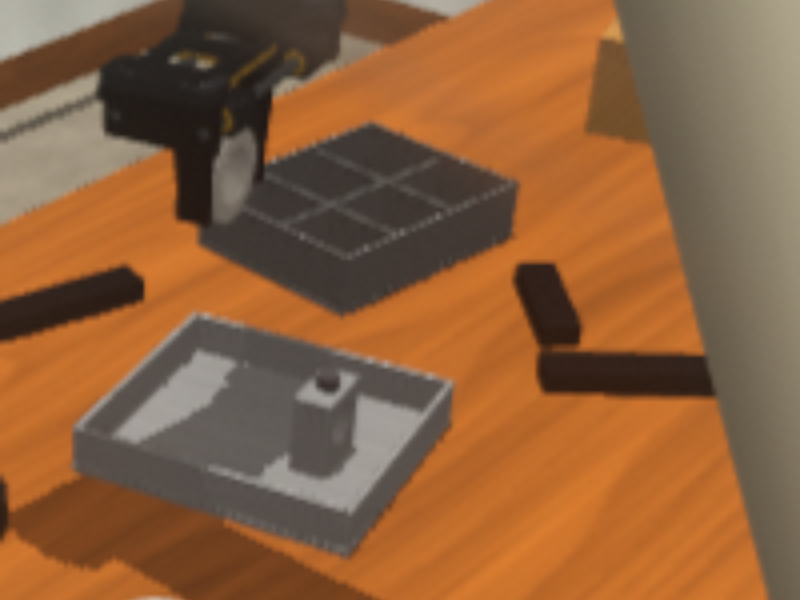

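Emit:
carry_out:
  delta_pos:
    - [20, 0, 0]
    - [30, 0, 0]
    - [30, 0, 0]
    - [30, 0, 0]
    - [20, 0, 0]
    - [12, 0, 0]
    - [6, 0, 0]
    - [0, 0, 0]
  rot:
    - [0, 0, 0]
    - [0, 0, 0]
    - [0, 0, 0]
    - [0, 0, 0]
    - [0, 0, 0]
    - [0, 0, 0]
    - [0, 0, 0]
    - [0, 0, 0]

```text
time: 18.18
eef_pos: [0.6397, -0.2022, 0.0278]
ee_rot: [-1.383, 1.087, 1.385]
wrist_force: [0.6, 0.2, -1.0]
gripper_width: 0.0619
```

Emit:
carry_out:
  delta_pos:
    - [2, 0, 0]
    - [2, 0, 0]
    - [0, 0, 0]
    - [0, 0, 0]
  rot:
    - [0, 0, 0]
    - [0, 0, 0]
    - [0, 0, 0]
    - [0, 0, 0]

```text
time: 18.52
eef_pos: [0.6406, -0.203, 0.0256]
ee_rot: [-1.384, 1.086, 1.381]
wrist_force: [0.0, -0.0, -1.6]
gripper_width: 0.0624
```

Emit:
carry_out:
  delta_pos:
    - [2, 0, 0]
    - [2, 0, 0]
    - [2, 0, 0]
    - [0, 0, 0]
    - [0, 0, 0]
  rot:
    - [0, 0, 0]
    - [0, 0, 0]
    - [0, 0, 0]
    - [0, 0, 0]
    - [0, 0, 0]

```text
time: 18.93
eef_pos: [0.6398, -0.203, 0.0182]
ee_rot: [-1.383, 1.087, 1.383]
wrist_force: [-0.1, 0.8, -1.8]
gripper_width: 0.0619
```

Emit:
carry_out:
  delta_pos:
    - [1, 0, 0]
    - [0, 0, 0]
    - [0, 0, 0]
  rot:
    - [0, 0, 0]
    - [0, 0, 0]
    - [0, 0, 0]

```text
time: 19.18
eef_pos: [0.64, -0.2029, 0.0175]
ee_rot: [-1.383, 1.087, 1.383]
wrist_force: [-1.1, -0.3, -1.5]
gripper_width: 0.0619
```

Emit:
carry_out:
  delta_pos:
    - [1, 0, 0]
    - [0, 0, 0]
    - [0, 0, 0]
  rot:
    - [0, 0, 0]
    - [0, 0, 0]
    - [0, 0, 0]

```text
time: 19.43
eef_pos: [0.6402, -0.203, 0.0169]
ee_rot: [-1.383, 1.086, 1.382]
wrist_force: [-0.9, -0.2, 1.4]
gripper_width: 0.0617
```

Light contact with the floor. Opening now.

Emit:
carry_out:
  delta_pos:
    - [0, 0, 0]
    - [0, 0, 0]
    - [0, 0, 0]
    - [0, 0, 0]
    - [0, 0, 0]
    - [0, 0, 0]
  rot:
    - [0, 0, 0]
    - [0, 0, 0]
    - [0, 0, 0]
    - [0, 0, 0]
    - [0, 0, 0]
    - [0, 0, 0]
  gripper: -1

```text
time: 19.93
eef_pos: [0.64, -0.2029, 0.0165]
ee_rot: [-1.383, 1.087, 1.383]
wrist_force: [0.2, -0.1, -0.4]
gripper_width: 0.0856
```

Emit:
carry_out:
  delta_pos:
    - [-8, 0, 0]
    - [-15, 0, 0]
    - [-25, 0, 0]
    - [-30, 0, 0]
    - [-35, 0, 0]
    - [-35, 0, 0]
    - [-30, 0, 0]
    - [-20, 0, 0]
  rot:
    - [0, 0, 0]
    - [0, 0, 0]
    - [0, 0, 0]
    - [0, 0, 0]
    - [0, 0, 0]
    - [0, 0, 0]
    - [0, 0, 0]
    - [0, 0, 0]

```text
time: 20.6
eef_pos: [0.6411, -0.2033, 0.2197]
ee_rot: [-1.388, 1.084, 1.378]
wrist_force: [0.3, -0.0, 0.1]
gripper_width: 0.0872
```

Emit:
carry_out:
  delta_pos:
    - [0, 0, 0]
    - [0, 0, 0]
    - [0, 0, 0]
    - [0, 0, 0]
    - [0, 0, 0]
    - [0, 0, 0]
  rot:
    - [0, 0, 0]
    - [0, 0, 0]
    - [0, 0, 0]
    - [0, 0, 0]
    - [0, 0, 0]
    - [0, 0, 0]

```text
time: 21.1
eef_pos: [0.6396, -0.2029, 0.2133]
ee_rot: [-1.381, 1.088, 1.385]
wrist_force: [-0.0, 0.1, 0.4]
gripper_width: 0.087
```

```bash
python3 -c "
from plan import *
go(fr(TR,.045,0,.0175))
p=bot.get_image('side');a=p['image'].copy()
for _ in range(8): p=bot.get_image('side')
b=p['image'];f=lambda i:cv2.resize(i[100:250,270:400],(390,450),interpolation=3)
cv2.imwrite('pics/side14.png',cv2.hconcat([f(a),f(b)]))
print(cv2.absdiff(a,b)[100:250,270:400].max())
for r in bot.search_frame(p,'spacer')+bot.search_frame(p,'stop_collar'): print(round(r['confidence'],2),c2w(p,r['location']).round(3))
"
```

```text
t 21.1 pos [ 0.6396 -0.2029  0.2133] w 0.087 F [-0.   0.1  0.4] q [-0.07  0.47  0.12 -0.   -1.22 -1.27]
axes x [-0.002  0.    -1.   ] y [-0.972 -0.237  0.002] z [-0.237  0.972  0.001]
shift now mm [195.8  -3.    0.4]
50
0.93 [0.555 0.324 0.041]
0.77 [0.447 0.331 0.035]
0.76 [ 0.637 -0.185  0.04 ]
0.75 [ 0.552 -0.207  0.041]
```

View pics/side14.png

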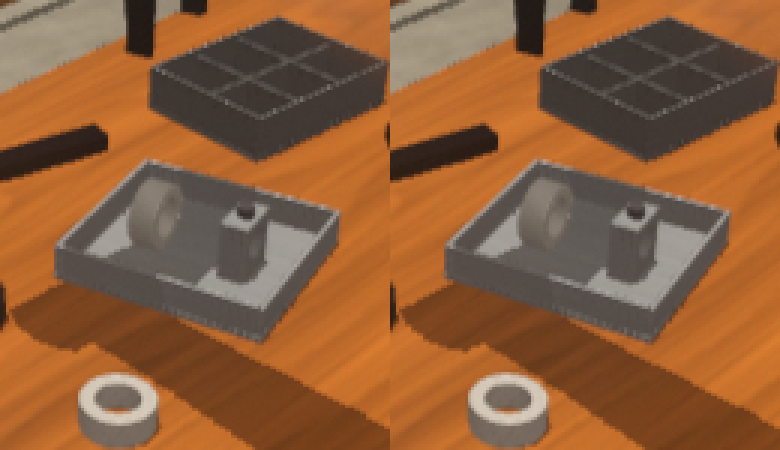

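Both parts stand in the tray and show no movement between the two frames. Handing in.

```bash
python3 -c "
from plan import *
print(bot.sign_off())"
```

```text
the job is handed in; nothing more can be done
None
```

The collar and the spacer are both standing in the steel tray, and I've handed the job in at about 21.5 s. `sign_off()` gives no verdict.

- **Collar:** I gripped it across its flat sides (46 mm measured), lifted it 8 mm and slid it off the free end. I lowered it onto the tray floor until the wrist force showed contact, then let go. A picture taken afterwards showed the spacer still on the bar.
- **Spacer:** I gripped it across its diameter (62 mm measured), lifted it 11 mm and slid it off the same end. It went down beside the collar the same way, on its rim.
- **Last checks:**
  - The network placed the spacer at about (0.637, -0.185) and the collar at about (0.552, -0.207). Both are inside the tray outline, with visible surfaces about 40 mm up.
  - The gripper was open, about 0.2 m up and touching nothing.
- **Disagreements:**
  - The stand fit was off by up to about 3 px at a couple of points, which the grasps absorbed.
  - Two views of the tray 0.4 s apart looked the same by eye. Their largest pixel difference was 50, which I put down to image noise or the gripper's edge and did not look into.

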